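# Push the tall carton into the test-station bay

## Robot

A 6-joint arm with a two-finger parallel gripper is mounted at the origin on the work surface. World frame = base frame: x ahead of the robot, y to its left, z up, the work surface at z = 0. Lengths are in m, angles in rad, forces in N, time in s.
With the tool pointing down it reaches from about 0.425 to 0.95 m from the base axis. Payload 3.5 kg.
Tool frame: the origin (TCP) lies at the very end of the fingers, on their centre line; the grasp point (between the pads) lies 19 mm behind it; z points along the fingers, y is the line along which they close (so a half turn about z gives the same grasp; the last joint's range is limited). The gripper opens to 85 mm and grips with 20 to 120 N. Pads are 22 mm wide; open, the fingers measure 114 mm over their backs; the gripper's body (76 mm by 85 mm) begins 54 mm behind the grasp point. The pads swing forward as they close: fully open they stand 13 mm farther back than shut.
Start: joints at [-1.465, 0.286, 1.577, -0, 1.279, -0.15], TCP at [0.171, -0.653, 0.231] pointing down, gripper open.
Joint ranges: [-2.77, 2.77], [-0.9, 2.22], [0.21, 2.48], [-1.53, 4.67], [0.24, 2.81], [-2.84, 2.84]. Speed limits (rad/s): [2.79, 2.79, 3.14, 3.14, 3.14, 3.14].

## Interface

Orientations are given as a unit quaternion [w, x, y, z].
In Python, from station import state, snapshot, finish_job gives the robot as it stands.
- The arm moves only by the tool servo_tool, never from a script. Its argument "deltas" is one flat list of numbers, 7 for each row, row after row: the turn, a rotation vector about the tool's x, y, z in degrees, then the shift along the tool's x, y, z in mm, then the finger opening in mm, from 0 to 85.4. A call has 1 to 8 rows; each row is the pose to reach, as a shift and turn from the pose commanded when the call began, along the tool's axes at that moment; what a row does not reach only later rows make up. A row lasts 1/10 s, in which the tool goes at most 50 mm and 8.59 degrees, less where a joint would pass 70% of its speed; a pose out of reach is approached as far as the arm can. A call with a gripper value outside its range is refused whole. The fingers move at their own pace and stop on an object; the grip force is fixed at half the most. Time passes only in rows, so rows that repeat a pose let the fingers close. It gives the time, the measured TCP pose, the force, the opening and the grip force at its end, in the units of the state.
- state(): the state, without advancing time (a new reading comes with each control period).
- snapshot(name): name is "scene" or "top"; returns a dict with "image" (420x560x3 uint8, red, green, blue), "fx", "fy", "cx", "cy" (pixels), "world_from_camera" (4x4, takes a point from camera to world coordinates). Camera axes: x right, y down, z forward; pixel columns grow to the right and rows downward; lengths in m; the calibration is good to about 2 mm. A picture is of the moment at which its call begins. There is no depth.
- finish_job(): hands the job in; it is judged then, once.
The state is a dict: "time_s": time; "joints": joint angles; "joint_velocities": joint speeds; "effort": joint torques, N m; "position": TCP position; "orientation": TCP orientation; "contact_force": force on the tool from outside, world axes, zero at the start; "ft_torque": the same for the moment, N m; "finger_gap": finger opening in m; "grip_force": force on a finger pad.
Only numpy, scipy, OpenCV 4.12 (cv2) and the standard library are available. Lean on these libraries where they do the work, as an engineer would, in place of code of your own. Each camera call takes 0.05 s, during which the arm holds its last target. There are 200 camera calls.

## Task

Two cartons wait side by side on the twin-lane roller feeder. Push the taller one along its own lane of rollers into the test-station bay at the end, fully home against the back stop. Keep it down on the rollers (do not lift it) and leave the flatter carton where it stands.

Things in the scene. Friction and masses are not known exactly. Their poses are not given: they have to be found in the camera images.
- tall_carton_mid (a point): Taller of the two plain cardboard cartons on the rollers: 100 mm long (y, along the lane), 84 wide (x), 80 tall, 0.3 to 0.6 kg. Point: its centre, 40 mm above its underside. It stands in either lane, rolls easily along it and soon stops when let go. A third carton of the same size stands on the bench, off the rollers: not part of the job.
- low_carton_mid (a point): The flatter cardboard carton, 100 mm long (y), 84 wide (x), 40 tall, in the other lane. Point: its centre, 20 mm above its underside. To be left where it stands.
- feeder: Fixed twin-lane roller feeder. Origin on the bench top under the divider between the lanes. z up, x across, y along; cartons travel to -y (the robot's right; yaw up to 9 deg). Lane centres x = -51 and +51 mm, each 92 mm wide. Free steel rollers y = +195 to -85 mm, tops 39 mm above the bench; guides and divider 51 mm high; end lip 44 mm high at y = +199 to +205 mm.
- back_stop (a point): Middle of the back stop of both bays: on its face, over the divider, at the bay floor, 37 mm above the bench; at y = -185 mm of the feeder, axes as the feeder's. The bays, one per lane, are open on top, 100 mm deep, lane-wide, walls and stop 85 mm high. A carton that is home just fills its bay. Behind the stop: white housing 82 mm deep, 105 mm high, with a 45 mm jar on it.

How it is judged:
At the end, for the whole second after the job is handed in: The taller carton stands upright in the bay at the end of its lane, its front within 15 mm of the back stop, square to the lane within 10 degrees, down on the bay floor; the flatter carton is within 20 mm of where it started (y of tall_carton_mid in the frame of feeder between -0.15 and -0.12 m and (x of tall_carton_mid in the frame of feeder between 0.036 and 0.066 m or x of tall_carton_mid in the frame of feeder between -0.066 and -0.036 m) and angle between tall_carton_mid's own z axis and vertical below 0.17 rad and angle between the y axis of tall_carton_mid and the y axis of feeder, either way round below 0.17 rad and z of tall_carton_mid in the frame of feeder below 0.087 m and distance of tall_carton_mid from where it was at the start of the episode above 0.12 m and distance of low_carton_mid from where it was at the start of the episode below 0.02 m); the robot touches nothing.
It fails at once if the tall carton is lifted more than 20 mm off the rollers (z of tall_carton_mid in the frame of feeder above 0.099 m).
It fails at once if the flatter carton is moved more than 20 mm (distance of low_carton_mid from where it was at the start of the episode above 0.02 m).
It also fails if it takes over 32 s, if anything falls off the work surface, if the arm or the gripper's body presses on something with over 40 N, if the wrist force passes 120 N, or if a joint passes its speed limit or range.

## Working session

There is one attempt and no reset: what is moved stays moved. The work goes in short steps, Python scripts to look and compute and a tool call to move; the robot and the scene stay as the last step left them, time stands still between calls to the robot, and variables do not carry over. Pictures are saved under pics/ and viewed, at most 10 in all, crops included, and the job is handed in when it is done.

Besides the shell and the picture viewer there is one more tool, called by a JSON object that holds its "name" and its "arguments". servo_tool: Moves the arm, as the interface text tells. Its arguments: {"type":"object","properties":{"deltas":{"type":"array","items":{"type":"number"}}},"required":["deltas"]}

```bash
mkdir -p pics
python3 - <<'E'
from station import *
import cv2,pickle
for n in("scene","top"):
    s=snapshot(n);pickle.dump(s,open(n+".pkl","wb"));cv2.imwrite(f"pics/{n}0.png",cv2.resize(s["image"][:,:,::-1],(800,600)))
    print(s["fx"],s["cx"],s["cy"],s["world_from_camera"].round(3).tolist())
t=state();print(t["time_s"],t["position"],t["orientation"])
E
```

```text
488.1267357948925 284.1572657613319 206.73941709319857 [[-0.423, 0.624, -0.657, 1.054], [0.906, 0.279, -0.318, 0.219], [-0.015, -0.729, -0.684, 0.585], [0.0, 0.0, 0.0, 1.0]]
435.3610925956779 283.67546767371823 203.8792789251961 [[-0.014, -0.986, 0.166, 0.438], [-1.0, 0.017, 0.016, -0.016], [-0.019, -0.166, -0.986, 0.708], [0.0, 0.0, 0.0, 1.0]]
0.1 [ 0.17075884 -0.65244137  0.23006691] [-1.06916670e-03  9.91832360e-01  1.27543822e-01  2.29109405e-05]
```

View pics/scene0.png

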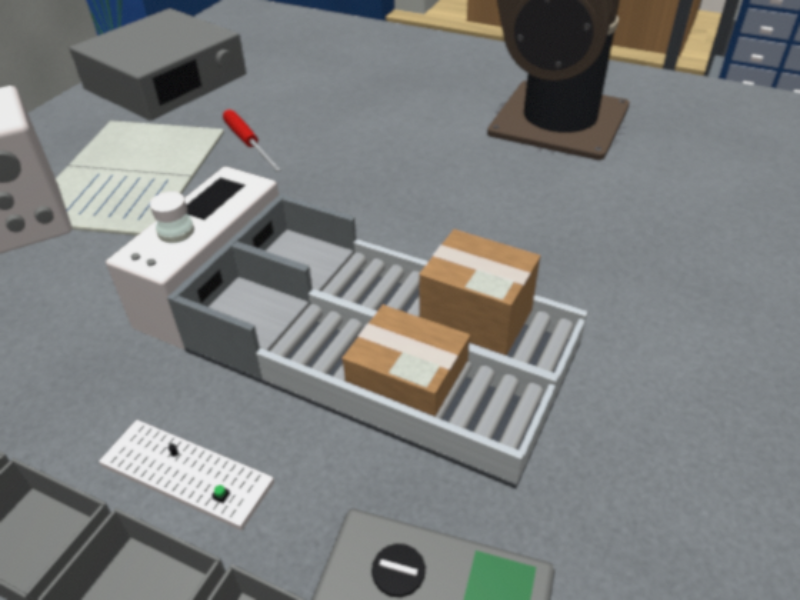

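View pics/top0.png

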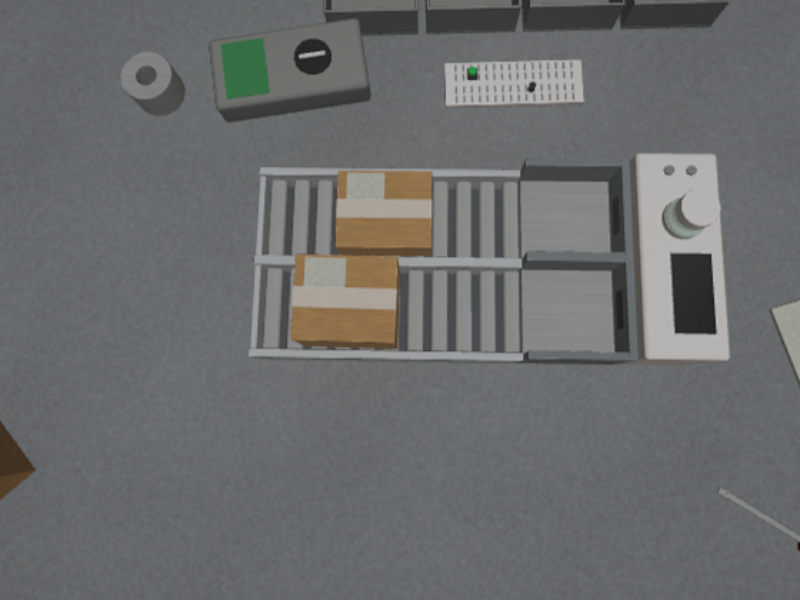

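The tall carton is in the robot-side lane (x = -51), at about (345,300) in the top view. The low one is in the far lane. I'll enlarge the feeder to read the corners.

Run:
```python
import cv2,pickle
s=pickle.load(open("top.pkl","rb"))
im=s["image"][110:255,170:450,::-1]
im=cv2.resize(im[:, :],None,fx=2.857,fy=2.857,interpolation=cv2.INTER_CUBIC);cv2.imwrite("pics/crop1.png",im);print(im.shape)
```

```text
(414, 800, 3)
```

View pics/crop1.png

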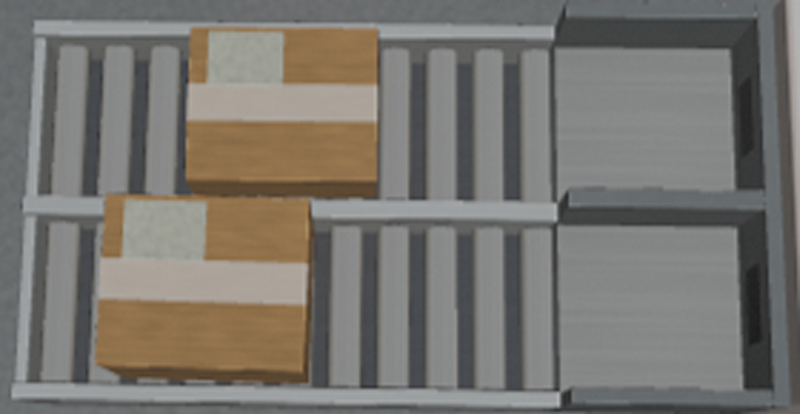

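The crop shows these points:
- Tall carton top corners: (106,195), (308,200), (306,374), (97,366).
- Divider: (24,206) to (557,212).
- Guides: (36,28)-(554,33) and (14,390)-(560,399).
- Stop top at about x=765.

```bash
cat > h.py <<'E'
import numpy as np,pickle
def proj(s,u,v,z):
    T=s["world_from_camera"];d=T[:3,:3]@[(u-s["cx"])/s["fx"],(v-s["cy"])/s["fy"],1];o=T[:3,3]
    return o+d*(z-o[2])/d[2]
E
python3 - <<'E'
from h import *
s=pickle.load(open("top.pkl","rb"))
def P(u,v,z): return proj(s,170+u/2.857,110+v/2.857,z)[:2].round(4)
print("carton",[P(*p,.119) for p in((106,195),(308,200),(306,374),(97,366))])
print("low",[P(*p,.079) for p in((190,29),(377,29),(377,183),(186,180))])
a,b=P(24,206,.051),P(557,212,.051);print("div",a,b,np.linalg.norm(a-b))
for q in(((36,28),(554,33)),((14,390),(560,399))):print("guide",[P(*p,.051) for p in q])
print("stop",P(765,200,.085))
for q in((a,b),):
    d=(q[0]-q[1]);yaw=np.arctan2(-d[0],d[1]);print("yaw",np.degrees(yaw))
E
```

```text
carton [array([0.5755, 0.0992]), array([0.5712, 0.0009]), array([0.4868, 0.0028]), array([0.4922, 0.1022])]
low [array([0.6743, 0.0636]), array([ 0.6722, -0.0356]), array([ 0.5886, -0.0339]), array([0.592 , 0.0654])]
div [0.586  0.1571] [ 0.5774 -0.1311] 0.2883282851195838
guide [array([0.6873, 0.1531]), array([ 0.6783, -0.134 ])]
guide [array([0.4864, 0.1598]), array([ 0.4772, -0.1281])]
stop [ 0.5745 -0.231 ]
yaw -1.7092211226808274
```

```bash
cat >> h.py <<'E'
from scipy.spatial.transform import Rotation as R
O=np.array([.580,-.047]);yaw=np.radians(-1.7);c,s_=np.cos(yaw),np.sin(yaw)
F=np.array([[c,-s_],[s_,c]])  # feeder->world
def cmd(xy,z,deg=-1.7,feeder=True):
    from station import state
    t=state();q=t["orientation"];r=R.from_quat([*q[1:],q[0]])
    p=O+F@xy if feeder else np.array(xy)
    a=np.radians(deg);y=np.array([np.cos(a),np.sin(a),0]);zz=np.array([0,0,-1.])
    g=R.from_matrix(np.c_[np.cross(y,zz),y,zz])
    print(p.round(4),"turn",np.degrees((r.inv()*g).as_rotvec()).round(1),"shift",(r.inv().apply(np.r_[p,z]-t["position"])*1000).round(1))
    return t
E
python3 -c "
from h import *
cmd([.52,-.36],.23,-38,False);cmd([-.051,.175],.23)"
```

```text
[ 0.52 -0.36] turn [ -0.1  -0.1 -37.3] shift [ 411.9 -194.6    0.6]
[0.5342 0.1294] turn [ -0.1  -0.1 -73.6] shift [ 549.4 -664.5    1.6]
```

{"name": "servo_tool", "arguments": {"deltas": [0, 0, -3, 25, -12, 0, 40, 0, 0, -8, 68, -32, 0, 40, 0, 0, -13, 112, -53, 0, 40, 0, 0, -18, 156, -74, 0, 40, 0, 0, -23, 200, -95, 0, 40, 0, 0, -28, 244, -115, 0, 40, 0, 0, -33, 288, -136, 0, 40, 0, 0, -37, 330, -156, 0, 40]}}

```text
time_s: 0.9
position: [0.4518, -0.4167, 0.2308]
orientation: [-0.0, 0.899, 0.437, -0.0]
contact_force: [-0.2, 0.8, 0.1]
finger_gap: 0.0401
grip_force: 0.0
```

```bash
python3 -c "
from h import *
cmd([.52,-.20],.23,-20,False);cmd([-.051,.175],.23)"
```

```text
[ 0.52 -0.2 ] turn [ -0.   -0.  -18.2] shift [212.6 -80.3   1. ]
[0.5342 0.1294] turn [ -0.   -0.  -36.5] shift [ 480.4 -272.6    1.2]
```

{"name": "servo_tool", "arguments": {"deltas": [0, 0, -4, 38, -20, 0, 40, 0, 0, -8, 76, -42, 0, 40, 0, 0, -12, 114, -64, 0, 40, 0, 0, -16, 152, -86, 0, 40, 0, 0, -20, 190, -108, 0, 40, 0, 0, -24, 228, -130, 0, 40, 0, 0, -28, 266, -152, 0, 40, 0, 0, -32, 300, -171, 0, 40]}}

```text
time_s: 1.7
position: [0.5022, -0.075, 0.2309]
orientation: [-0.0, 0.744, 0.668, -0.0]
contact_force: [1.3, 0.2, -0.0]
finger_gap: 0.0401
grip_force: 0.0
```

```bash
python3 -c "
from h import *
cmd([-.051,.175],.2)"
```

```text
[0.5342 0.1294] turn [-0.  -0.  -4.5] shift [206.7   9.9  31. ]
```

{"name": "servo_tool", "arguments": {"deltas": [0, 0, -1, 40, 2, 0, 40, 0, 0, -2, 80, 4, 0, 40, 0, 0, -3, 120, 6, 0, 40, 0, 0, -4, 160, 8, 0, 40, 0, 0, -4.5, 195, 10, 0, 40, 0, 0, -4.5, 207, 10, 10, 40, 0, 0, -4.5, 207, 10, 31, 40, 0, 0, -4.5, 207, 10, 31, 40]}}

```text
time_s: 2.5
position: [0.5329, 0.1273, 0.1962]
orientation: [-0.002, 0.718, 0.696, -0.003]
contact_force: [0.9, -0.1, 0.1]
finger_gap: 0.0396
grip_force: 0.0
```

Run:
```python
from h import *
import cv2
from station import snapshot
cmd([-.051,.175],.067);cmd([-.051,-.074],.067)
s=snapshot("scene");cv2.imwrite("pics/s2.png",cv2.resize(s["image"][:,:,::-1],(800,600)))
```

```text
[0.5342 0.1294] turn [-0.4  0.1 -0.1] shift [  2.3   2.3 129.1]
[ 0.5268 -0.1195] turn [-0.4  0.1 -0.1] shift [-246.7    2.8  129.4]
```

View pics/s2.png

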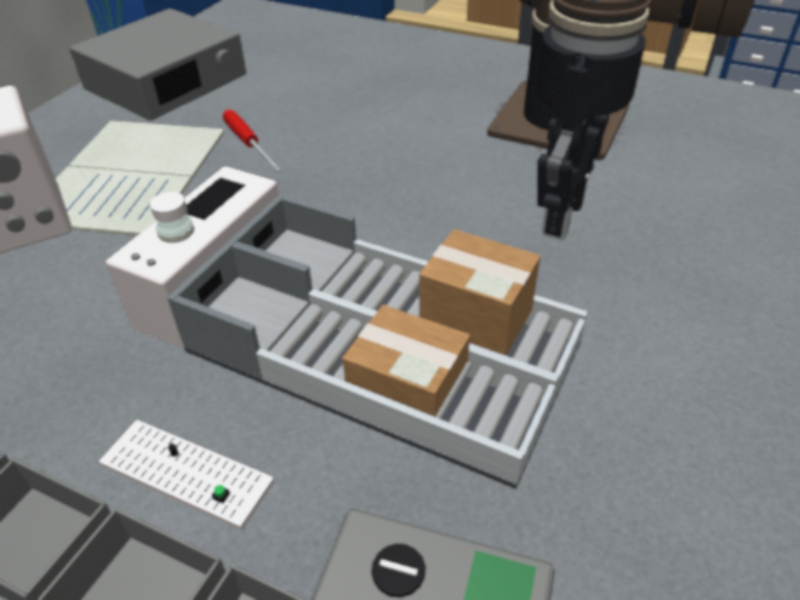

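The fingers, with tips near (555,235), hang behind the tall carton and over the free rollers. Now I'll go down.

{"name": "servo_tool", "arguments": {"deltas": [0, 0, 0, 1, 1, 20, 40, 0, 0, 0, 1, 1, 45, 40, 0, 0, 0, 1, 1, 70, 40, 0, 0, 0, 1, 1, 95, 40, 0, 0, 0, 1, 1, 115, 40, 0, 0, 0, 1, 1, 125, 40, 0, 0, 0, 1, 1, 127, 40, 0, 0, 0, 1, 1, 127, 40]}}

```text
time_s: 3.35
position: [0.5371, 0.128, 0.0741]
orientation: [0.0, 0.719, 0.695, 0.0]
contact_force: [0.3, 0.4, -0.3]
finger_gap: 0.0401
grip_force: 0.0
```

Run:
```python
from h import *
cmd([-.051,.175],.067);cmd([-.051,-.074],.067)
```

```text
[0.5342 0.1294] turn [ 0.1 -0.  -0.2] shift [ 1.3 -2.9  7.1]
[ 0.5268 -0.1195] turn [ 0.1 -0.  -0.2] shift [-247.7   -2.1    7.1]
```

{"name": "servo_tool", "arguments": {"deltas": [0, 0, 0, 0, -2, 4, 40, 0, 0, 0, -6, -2, 6, 40, 0, 0, 0, -12, -2, 6, 40, 0, 0, 0, -20, -2, 6, 40, 0, 0, 0, -32, -2, 6, 40, 0, 0, 0, -46, -2, 6, 40, 0, 0, 0, -60, -2, 6, 40, 0, 0, 0, -74, -2, 6, 40]}}

```text
time_s: 4.15
position: [0.5321, 0.053, 0.0675]
orientation: [0.0, 0.719, 0.695, 0.0]
contact_force: [0.6, 1.0, 0.6]
finger_gap: 0.0404
grip_force: 0.0
```

{"name": "servo_tool", "arguments": {"deltas": [0, 0, 0, -14, 0, 0, 40, 0, 0, 0, -28, 0, 0, 40, 0, 0, 0, -42, 0, 0, 40, 0, 0, 0, -56, 0, 0, 40, 0, 0, 0, -68, 0, 0, 40, 0, 0, 0, -78, 0, 0, 40, 0, 0, 0, -86, 0, 0, 40, 0, 0, 0, -90, 0, 0, 40]}}

```text
time_s: 4.95
position: [0.5292, -0.0362, 0.0673]
orientation: [0.0, 0.719, 0.695, -0.0]
contact_force: [-0.1, 0.0, -0.2]
finger_gap: 0.04
grip_force: 0.0
```

Run:
```python
from h import *
import cv2
from station import snapshot
cmd([-.051,-.074],.067)
for n in("scene","top"):
    s=snapshot(n);pickle.dump(s,open(n+"3.pkl","wb"));cv2.imwrite(f"pics/{n}3.png",cv2.resize(s["image"][:,:,::-1],(800,600)))
```

```text
[ 0.5268 -0.1195] turn [-0.   0.  -0.2] shift [-83.2   0.4   0.3]
```

View pics/scene3.png

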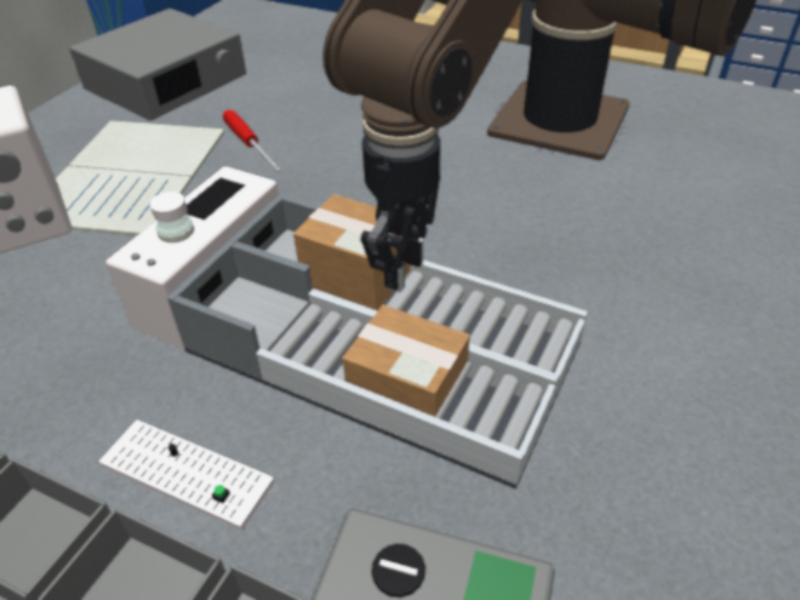

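The carton is pushed square and is entering its bay; its top is near (350,235). The low carton is untouched. I'll push on slowly.

{"name": "servo_tool", "arguments": {"deltas": [0, 0, 0, -8, 0, 0, 40, 0, 0, 0, -18, 0, 0, 40, 0, 0, 0, -28, 0, 0, 40, 0, 0, 0, -38, 0, 0, 40, 0, 0, 0, -48, 0, 0, 40, 0, 0, 0, -58, 0, 0, 40, 0, 0, 0, -66, 0, 0, 40, 0, 0, 0, -72, 0, 0, 40]}}

```text
time_s: 5.85
position: [0.5268, -0.1083, 0.0673]
orientation: [-0.0, 0.719, 0.695, -0.0]
contact_force: [-0.0, 1.9, -0.5]
finger_gap: 0.0397
grip_force: 0.0
```

{"name": "servo_tool", "arguments": {"deltas": [0, 0, 0, -2, 0, 0, 40, 0, 0, 0, -4, 0, 0, 40, 0, 0, 0, -6, 0, 0, 40, 0, 0, 0, -6, 0, 0, 40]}}

```text
time_s: 6.25
position: [0.5266, -0.1134, 0.0673]
orientation: [-0.0, 0.718, 0.696, -0.0]
contact_force: [-0.9, 2.9, -1.6]
finger_gap: 0.0399
grip_force: 0.0
```

{"name": "servo_tool", "arguments": {"deltas": [0, 0, 0, -2, 0, 0, 40, 0, 0, 0, -4, 0, 0, 40, 0, 0, 0, -4, 0, 0, 40]}}

```text
time_s: 6.55
position: [0.5266, -0.1163, 0.0673]
orientation: [-0.001, 0.719, 0.696, 0.001]
contact_force: [0.7, 6.4, 1.2]
finger_gap: 0.04
grip_force: 0.0
```

{"name": "servo_tool", "arguments": {"deltas": [0, 0, 0, -1, 0, 0, 40, 0, 0, 0, -2, 0, 0, 40, 0, 0, 0, -2, 0, 0, 40]}}

```text
time_s: 6.85
position: [0.5266, -0.1162, 0.0674]
orientation: [-0.002, 0.719, 0.695, 0.002]
contact_force: [1.4, 12.1, 2.8]
finger_gap: 0.04
grip_force: 0.0
```

The tool has stopped advancing and the force is rising, so the carton should be at the stop. I'll back off, raise the tool and check.

{"name": "servo_tool", "arguments": {"deltas": [0, 0, 0, 8, 0, 0, 40, 0, 0, 0, 25, 0, 0, 40, 0, 0, 0, 45, 0, 0, 40, 0, 0, 0, 60, 0, -20, 40, 0, 0, 0, 70, 0, -50, 40, 0, 0, 0, 80, 0, -90, 40, 0, 0, 0, 90, 0, -130, 40, 0, 0, 0, 100, 0, -150, 40]}}

```text
time_s: 7.65
position: [0.5316, -0.02, 0.2222]
orientation: [0.004, 0.718, 0.696, 0.002]
contact_force: [-0.0, -0.4, 1.2]
finger_gap: 0.0399
grip_force: 0.0
```

{"name": "servo_tool", "arguments": {"deltas": [0, 0, 0, 40, 0, 0, 40, 0, 0, 0, 80, 0, 0, 40, 0, 0, 0, 120, 0, 0, 40, 0, 0, 0, 150, 0, 0, 40, 0, 0, 0, 150, 0, 0, 40]}}

```text
time_s: 8.15
position: [0.5346, 0.1329, 0.2177]
orientation: [0.001, 0.717, 0.697, 0.0]
contact_force: [-0.0, 0.2, 0.5]
finger_gap: 0.04
grip_force: 0.0
```

Run:
```python
import cv2,pickle
from station import snapshot,state
s=snapshot("top");pickle.dump(s,open("top4.pkl","wb"))
im=cv2.resize(s["image"][110:255,170:450,::-1],None,fx=2.857,fy=2.857,interpolation=cv2.INTER_CUBIC);cv2.imwrite("pics/crop4.png",im)
s=snapshot("scene");cv2.imwrite("pics/scene4.png",cv2.resize(s["image"][:,:,::-1],(800,600)));print(state()["contact_force"])
```

```text
[-0.18232395  0.30789908 -0.11850043]
```

View pics/crop4.png

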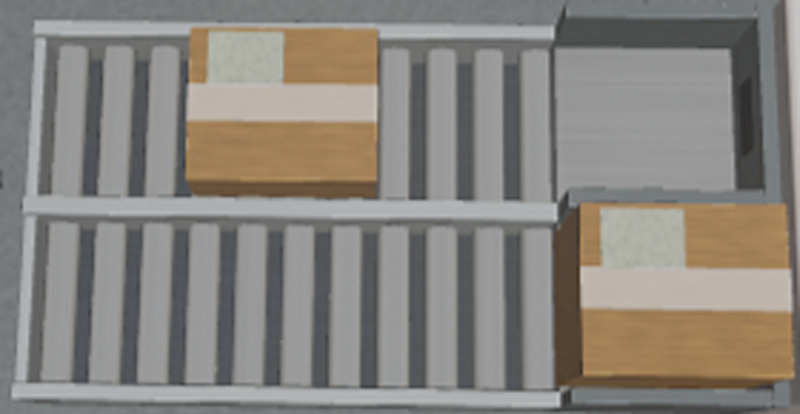

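View pics/scene4.png

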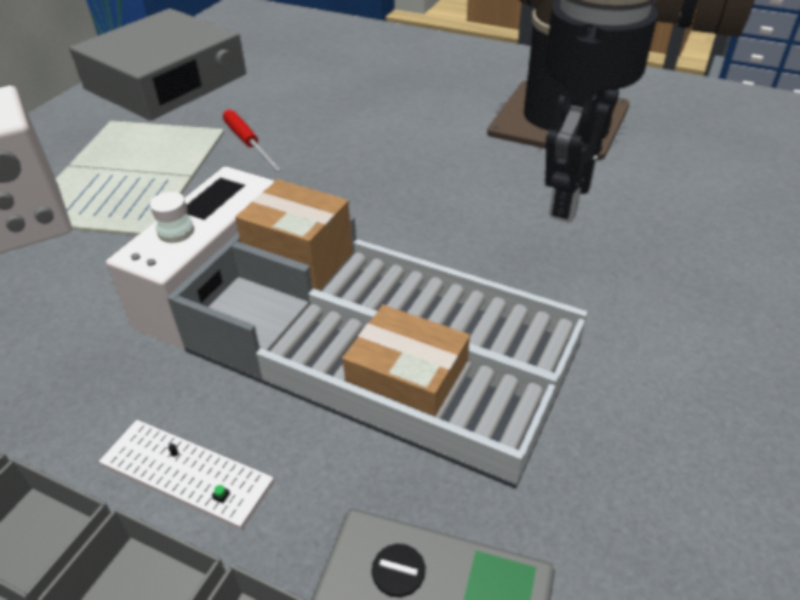

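The carton stands square in its bay, with top corners (581,203), (786,203), (792,376), (582,378) in the crop. The low carton hasn't moved. I'll check the y position and hand in if it is within range.

Run:
```python
from h import *
from station import finish_job
s=pickle.load(open("top4.pkl","rb"))
p=np.array([proj(s,170+u/2.857,110+v/2.857,.117)[:2] for u,v in((581,203),(786,203),(792,376),(582,378))])
f=(p-O)@F;m=f.mean(0);print(f.round(4).tolist(),m)
if -.147<m[1]<-.126: print(finish_job())
```

```text
[[-0.0098, -0.0847], [-0.0087, -0.1833], [-0.0922, -0.1823], [-0.0945, -0.0836]] [-0.05131592 -0.1334397 ]
the job is handed in; nothing more can be done
None
```

The taller carton is home in its bay: its centre measured about y = -133 mm in the feeder frame (target -120 to -150), square to the lane. The flatter carton was not moved, the arm is clear of everything, and the job was handed in at about 8 s.

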